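# Poise the cordless blower over the bisque bowl

### The arm

A 6-joint arm with a two-finger parallel gripper is mounted at the origin on the work surface. World frame = base frame: x ahead of the robot, y to its left, z up, the work surface at z = 0. Lengths are in m, angles in degrees, forces in N, time in s.
With the tool pointing down it reaches from about 0.35 to 0.875 m from the base axis. Payload 4.2 kg.
Tool frame: the origin (TCP) lies midway between the tips of the shut fingers; the grasp point (between the pads) lies 19 mm behind it; y points along the fingers, z is the direction in which the jaws open and shut, and the axes are right-handed (so a half turn about y gives the same grasp; the last joint's range is limited). The gripper opens to 87 mm and grips with 3 to 60 N. Pads are 19 mm wide; open, the fingers measure 117 mm over their backs; the gripper's body (75 mm by 190 mm) begins 51 mm behind the grasp point.
Start: joints at [-58.866, 22.042, 0.453, 0, -68.411, -14.817], TCP at [0.176, -0.6, 0.223] pointing down, gripper open.
Joint ranges: [-179.83, 179.83], [-69.29, 118.12], [-61.27, 80.66], [-181.25, 117.63], [-171.15, -9.14], [-177.46, 177.46]. Speed limits (degrees/s): [159.86, 159.86, 180, 180, 180, 180].

### API

Orientations are given as [roll, pitch, yaw] about the fixed x, y, z axes, in that order (R = Rz(yaw) Ry(pitch) Rx(roll)).
In Python, from workcell import env gives the robot as it stands. The module is installed in compiled form; this text tells all that it offers. Calls block until the motion is done:
- env.goto(position, orientation): joint-space move of the TCP to a pose.
- env.move_straight(position, rotation=None, rate=0.15, force_limit=None): straight line of the TCP; rotation=None keeps the orientation; rate is the mean speed in m/s. With force_limit (N) it stops when the force on the tool has changed by that much, and returns True; else False.
- env.set_joints(angles): joint-space move.
- env.gripper_to(opening, grasp_force=None): opening from 0.0 (shut) to 1.0 (fully open); grasp_force is the grip in N (None keeps the last); returns when the fingers have stopped.
- env.dwell(seconds).
- env.inverse_kinematics(position, orientation): joint angles nearest the present ones, or None.
- env.read_state(): the state.
- env.grab_frame(name): name is "scene" or "top"; returns a dict with "image" (420x560x3 uint8, blue, green, red), "fx", "fy", "cx", "cy" (pixels), "D" ([k1, k2, p1, p2, k3] as OpenCV has them; the pictures are not rectified), "position" and "orientation" of the camera in the world. Camera axes: x right, y up, looking along -z (the intrinsics and any distortion apply to the point x, -y, -z); pixel columns grow to the right and rows downward; lengths in m; the calibration is good to about 2 mm. A picture is of the moment at which its call begins. There is no depth.
A pose or a line that the arm cannot do raises env.Unreachable and nothing moves.
- env.close_job(): hands the job in, once; it reports no verdict.
Trained networks look in a picture, given as the dict that the camera call returned (one of the last four; its "shot" number tells which), for a name from the list of things; names that differ only in an ending like _2 or _b are one class to them, and where a whole thing is asked for, a point or a joint stands for the part that bears it (a point fixed in the world has none). Each returns a list of dicts, best first, with "score" (0 to 1); they miss things now and then, are a little off and sometimes report something else, mostly with a low value. They report only what shows in the picture. A call takes as long as a camera call. They do not tell look-alikes from the thing itself.
- env.search_frame(picture, thing): "xyz" ([x, y, z] in m, in world coordinates, good to about 4 mm: the middle of the surface that is visible of it).
- env.trace(picture, thing): "mask" (420x560 bool, what is visible of it).
The state is a dict: "clock": time; "joint_positions": joint angles; "qvel": joint speeds; "joint_torque": joint torques, N m; "position": TCP position; "tool_rot": TCP orientation; "force": force on the tool from outside, world axes, zero at the start; "wrist_torque": the same for the moment, N m; "opening": opening from 0.0 (shut) to 1.0 (fully open).
Only numpy, scipy, OpenCV 4.12 (cv2) and the standard library are available. Lean on these libraries where they do the work, as an engineer would, in place of code of your own. Each camera call takes 0.05 s, during which the arm holds its last target.

### The job

Draw the cordless air blower up out of its bench holster and get it ready to blow the dust off the bisque bowl that stands on the banding wheel: hold it in the air at a slant, roughly 45 degrees, with its nozzle pointing straight at the middle of the bowl's floor from about 10 cm away. Finish holding it still there, touching nothing but your gripper, and leave the bowl and everything else on the table where it is.

Things in the scene. Friction and masses are not known exactly. Their poses are not given: they have to be found in the camera images.
- blower_grip (a point): Cordless pistol-shaped air blower, 0.3-0.6 kg, stands nose-down in the holster. Point: middle of its handle, 150 mm above the nozzle tip, 75 mm out from the barrel axis. Axes: +z along the barrel, nozzle to rear (up while in the holster), -x along the handle away from the barrel, y across it. Handle: flat-sided black bar 34 mm wide (y), 40 mm (z), free for 96 mm between barrel and battery foot
- blower_nozzle (a point): centre of the blower's nozzle tip, same axes; air leaves along -z. Black nozzle 58 mm long, 18 mm across at the tip, 26 at its root; then the grey barrel, 56 mm across, from 58 to 188 mm behind the tip, so its rear stands 38 mm above the handle's middle. Balance point: about 17 mm from the barrel axis towards the handle, some 125 mm from the tip
- blower_foot (a point): middle of the grey battery foot at the handle's end, 46 (y) x 58 (z) x 28 mm, same axes: 138 mm out from the barrel axis, level with the handle's middle while the blower stands upright
- holster: fixed steel bench holster; origin on the table under its cup's centre. Base plate 130 x 130 x 8 mm, upright plate on its +x side up to 121 mm. Round cup, 62 mm inside, 72 outside, from a holed floor at 76 mm to its mouth at 121 mm. The barrel's nose stands on that floor, the nozzle hangs through to 18 mm above the table; the blower comes out straight up and is clear after 105 mm
- holster_mouth (a point): centre of the mouth of the holster's cup, 121 mm above the table
- wheel: banding wheel (potter's turntable), fixed base; origin on the table under its axis. Round head 200 mm across that turns freely, top at 78 mm above the table
- bowl_in (a point): bisque-fired terracotta bowl standing centred on the banding wheel: 160 mm across the rim, 45 mm high, loose, 0.4 kg. This point is the middle of its inside floor, 7 mm above its underside (85 mm above the table); the rim is 38 mm higher
- mug_c (a point): bystander: bisque mug, 80 mm across, 85 high; the point is its middle
- small_bowl_c (a point): bystander: small bisque bowl, 110 mm across, 50 high; the point is its middle
- crock_c (a point): bystander: cream crock of wooden sticks and brushes, 110 mm across, sticks up to 240 mm high; the point is its middle
- jar_c (a point): bystander: squat cream glaze jar with a white cap, 52 mm across, 62 high; the point is its middle
- palette_c (a point): bystander: white ceramic palette with wells, 85 x 125 x 14 mm; the point is its middle
- brush_c (a point): bystander: brush lying on the table, about 20 mm high; the point is near its middle
- dish_c (a point): bystander: black mixing dish, 116 mm across, 42 high; the point is its middle
There are look-alikes about, which are no part of the job. Of the things that look like the holster, take the one that is farthest to the robot's left at the start.

How it is judged:
By the outcome, as a careful person would: the job done as asked, in the order asked, and still so for the second after the job is handed in, while the arm keeps its last pose, push and grip.
It also fails if it takes over 32 s, if anything falls off the work surface, if the arm or the gripper's body presses on something with over 40 N, if the wrist force passes 120 N, or if a joint passes its speed limit or range.

## Working session

There is one attempt and no reset: what is moved stays moved. The work goes in short steps, each a Python script; the robot and the scene stay as the last script left them, time stands still between calls to the robot, and variables do not carry over. Pictures are saved under pics/ and viewed, and the job is handed in when it is done.

```bash
mkdir -p pics; python3 - <<'E'
from workcell import env
import cv2
for n in ("scene","top"):
    f=env.grab_frame(n); cv2.imwrite(f"pics/{n}0.png",f["image"])
    print(n,f["position"],f["orientation"],f["fx"],f["cx"],f["cy"],f["D"])
    for t in ("holster","holster_mouth","blower_grip","blower_nozzle","blower_foot","bowl_in","wheel","crock_c","mug_c","small_bowl_c","jar_c","dish_c","palette_c"):
        print(t,[([round(float(v),3) for v in d["xyz"]],round(d["score"],2)) for d in env.search_frame(f,t)][:4])
print(env.read_state()["clock"])
E
```

```text
scene [ 1.26060777 -0.16588677  1.2486382 ] [33.22299749  0.76476578 74.59210123] 524.5219899275103 278.3904509975901 219.6475109489863 [0.03314505 0.         0.         0.         0.        ]
holster [([0.593, -0.172, 0.008], 0.94), ([0.79, -0.269, 0.01], 0.79), ([0.744, -0.002, 0.051], 0.31)]
holster_mouth [([0.793, -0.272, 0.004], 0.96), ([0.598, -0.17, 0.009], 0.7), ([0.335, -0.373, 0.025], 0.51)]
blower_grip [([0.541, -0.195, 0.19], 0.77)]
blower_nozzle [([0.543, -0.195, 0.189], 0.68)]
blower_foot [([0.538, -0.194, 0.189], 0.71)]
bowl_in [([0.539, 0.26, 0.103], 0.83)]
wheel [([0.606, 0.206, 0.08], 0.84), ([0.543, -0.195, 0.189], 0.36)]
crock_c [([0.619, -0.435, 0.099], 0.76)]
mug_c [([0.748, -0.002, 0.049], 0.83), ([0.539, -0.195, 0.187], 0.26)]
small_bowl_c [([0.335, -0.373, 0.025], 0.63)]
jar_c [([0.589, -0.014, 0.059], 0.57)]
dish_c [([0.568, 0.481, 0.021], 0.78)]
palette_c [([0.359, 0.115, 0.005], 0.75)]
top [3.82634423e-01 1.12257297e-03 1.31466955e+00] [  8.7493056   -0.19943692 -90.1362205 ] 394.65031812108276 275.6875351727816 213.77271278903615 [-0.06469597  0.          0.          0.          0.        ]
holster [([0.56, -0.142, 0.004], 0.88), ([0.765, -0.266, 0.01], 0.79)]
holster_mouth [([0.761, -0.266, 0.009], 0.95), ([0.565, -0.146, 0.01], 0.63)]
blower_grip [([0.514, -0.199, 0.187], 0.86)]
blower_nozzle [([0.511, -0.191, 0.191], 0.91)]
blower_foot [([0.508, -0.195, 0.19], 0.66)]
bowl_in [([0.555, 0.259, 0.102], 0.7), ([0.507, -0.193, 0.19], 0.48)]
wheel [([0.519, 0.198, 0.077], 0.82)]
crock_c [([0.764, 0.006, 0.036], 0.73), ([0.595, -0.43, 0.102], 0.69), ([0.511, -0.194, 0.187], 0.64)]
mug_c [([0.763, 0.006, 0.032], 0.89)]
small_bowl_c [([0.351, -0.381, 0.024], 0.87)]
jar_c [([0.57, -0.01, 0.059], 0.49), ([0.508, -0.192, 0.19], 0.21)]
dish_c [([0.588, 0.478, 0.023], 0.86)]
palette_c [([0.36, 0.116, 0.006], 0.75)]
1.4
```

View pics/scene0.png

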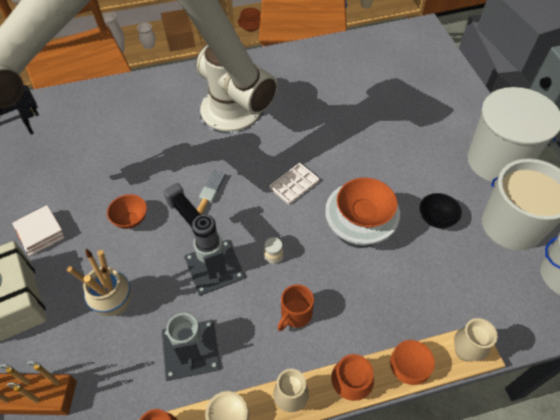

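View pics/top0.png

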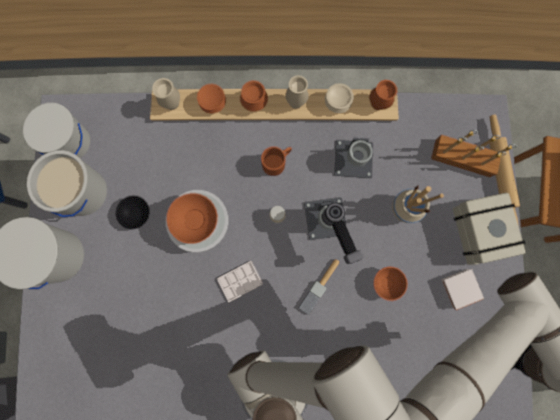

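```bash
cat > h.py <<'E'
import numpy as np, cv2
from scipy.spatial.transform import Rotation as Rn
from workcell import env
def cam(f):
    R=Rn.from_euler('xyz',f["orientation"],degrees=True).as_matrix()
    K=np.array([[f["fx"],0,f["cx"]],[0,f["fy"],f["cy"]],[0,0,1.]])
    return R,K,np.array(f["D"],float),np.array(f["position"])
def proj(f,P):
    R,K,D,t=cam(f); q=(np.atleast_2d(P)-t)@R; q=q*[1,-1,-1]
    return cv2.projectPoints(q.reshape(-1,1,3),np.zeros(3),np.zeros(3),K,D)[0][:,0]
def ray(f,uv):
    R,K,D,t=cam(f); n=cv2.undistortPoints(np.array([[uv]],float),K,D)[0,0]
    return t,R@np.array([n[0],-n[1],-1])
def atz(f,uv,z):
    t,d=ray(f,uv); return t+d*(z-t[2])/d[2]
E
python3 - <<'E'
from h import *
import pickle
fs={}
for n in ("scene","top"):
    f=env.grab_frame(n); fs[n]=f
    for t in ("blower_grip","bowl_in","wheel","holster"):
        for r in env.trace(f,t)[:2]:
            m=r["mask"]; ys,xs=np.nonzero(m); print(n,t,r["score"],len(xs),xs.mean(),ys.mean(),xs.min(),xs.max(),ys.min(),ys.max())
            fs[n+t]=fs.get(n+t,[])+[m]
    im=f["image"]
    c=im[170:300,150:280] if n=="scene" else im[190:280,290:380]
    b=im[160:250,310:420] if n=="scene" else im[180:260,150:240]
    cv2.imwrite(f"pics/{n}_bl.png",cv2.resize(c,None,fx=4.5 if n=="scene" else 6,fy=4.5 if n=="scene" else 6,interpolation=cv2.INTER_CUBIC))
    cv2.imwrite(f"pics/{n}_bo.png",cv2.resize(b,None,fx=6,fy=6,interpolation=cv2.INTER_CUBIC))
pickle.dump(fs,open("fs.pkl","wb"))
E
```

```text
scene blower_grip 0.7 1460 193.9890410958904 218.7472602739726 164 219 183 251
scene bowl_in 0.55 2377 366.5262936474548 201.83887252839713 337 396 177 226
scene bowl_in 0.51 2041 214.26506614404704 267.6888780009799 185 244 235 295
scene wheel 0.93 1683 357.4337492572787 226.0409982174688 325 400 188 247
scene holster 0.86 3199 188.92028758987183 347.17255392310096 162 220 313 380
scene holster 0.57 519 210.58381502890174 189.1175337186898 198 224 171 212
top blower_grip 0.7 1015 340.86206896551727 231.46699507389164 321 362 202 263
top bowl_in 0.67 2005 191.6214463840399 217.90423940149626 167 217 193 243
top bowl_in 0.31 1000 239.459 280.943 218 261 262 300
top wheel 0.86 912 207.48793859649123 226.14254385964912 168 227 190 251
top holster 0.98 852 319.03051643192487 218.00586854460093 305 342 197 238
top holster 0.67 1371 353.6214442013129 158.0466812545587 334 372 139 177
```

View pics/scene_bl.png

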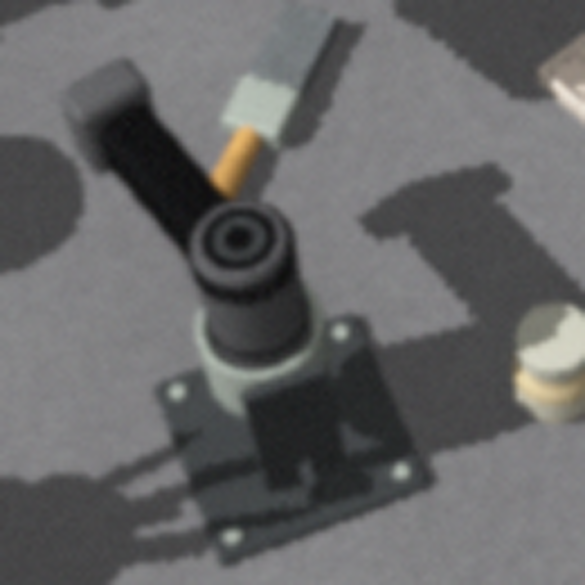

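View pics/top_bl.png

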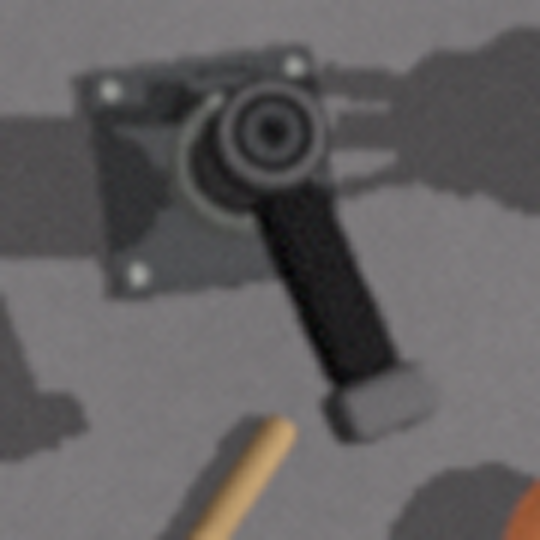

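View pics/top_bo.png

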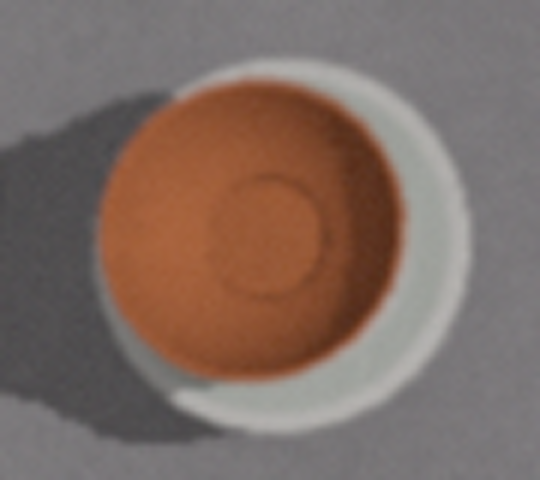

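View pics/scene_bo.png

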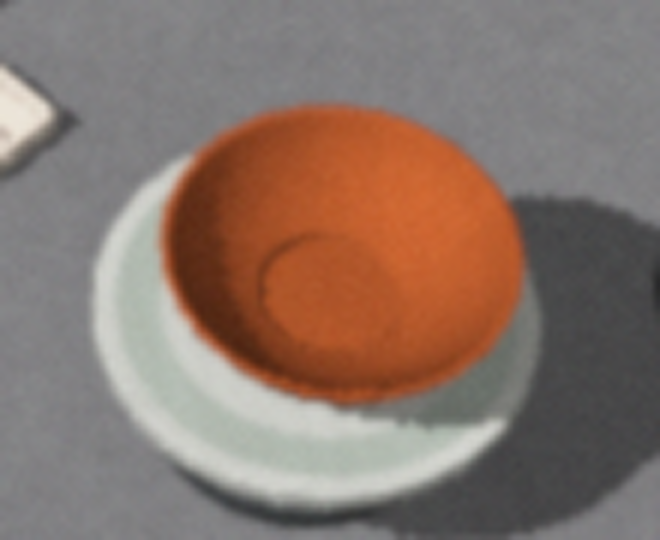

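```bash
python3 - <<'E'
from h import *
import pickle
fs=pickle.load(open("fs.pkl","rb")); T=fs["top"]; S=fs["scene"]
def tri(a,b):
    A=[];B=[]
    for f,uv in((T,a),(S,b)):
        t,d=ray(f,uv); d/=np.linalg.norm(d); P=np.eye(3)-np.outer(d,d); A.append(P);B.append(P@t)
    return np.linalg.lstsq(np.vstack(A),np.hstack(B),rcond=None)[0].round(4)
for n,a,b,z in(("barrel",(335.3-.4,211.8-.4),(203.6-.4,222.7-.4),.206),("foot",(354.2,256.2),(173.2,190.7),.197),("floor",(194.1,219.1),(364.1,207.9),.085),("rim",(192,218),(366.5,201.8),.123)):
    print(n,atz(T,a,z).round(4),atz(S,b,z).round(4),"tri",tri(a,b))
# holster base bolts/corners at z .008
for uv in ((110,91),(294,66),(137,273)): print("bolt top",atz(T,(290+(uv[0]+.5)/6-.5,190+(uv[1]+.5)/6-.5),.009).round(4))
for uv in ((177,392),(340,332),(401,470),(232,538)): print("bolt sc",atz(S,(150+(uv[0]+.5)/4.5-.5,170+(uv[1]+.5)/4.5-.5),.009).round(4))
E
```

```text
barrel [ 0.5598 -0.172   0.206 ] [ 0.5569 -0.1714  0.206 ] tri [ 0.5592 -0.1714  0.2095]
foot [ 0.4327 -0.2251  0.197 ] [ 0.4378 -0.2256  0.197 ] tri [ 0.433  -0.2261  0.191 ]
floor [0.5554 0.2536 0.085 ] [0.5484 0.2528 0.085 ] tri [0.5539 0.2507 0.0938]
rim [0.5534 0.2524 0.123 ] [0.5552 0.2519 0.123 ] tri [0.5537 0.2528 0.1207]
bolt top [ 0.6141 -0.1123  0.009 ]
bolt top [ 0.6282 -0.2161  0.009 ]
bolt top [ 0.5117 -0.1258  0.009 ]
bolt sc [ 0.5227 -0.2306  0.009 ]
bolt sc [ 0.5085 -0.1275  0.009 ]
bolt sc [ 0.6106 -0.1129  0.009 ]
bolt sc [ 0.6268 -0.2168  0.009 ]
```

```bash
cat >> h.py <<'E'
BAR=np.array([.5585,-.1717]); BOWL=np.array([.5545,.2525,.085]); YAW=np.degrees(np.arctan2(.0538,.1235))
GX=-.048; GZ=.154   # grasp point in blower frame (origin nozzle tip)
def C(s):
    y=np.array([0,0,-1.]); z=np.array([0,s,0.]); return np.column_stack([np.cross(y,z),y,z])
def tool(Rb,noz,s):
    Rt=Rb@C(s); g=noz+Rb@[GX,0,GZ]; tcp=g+Rt[:,1]*.019
    return tcp,Rn.from_matrix(Rt).as_euler('xyz',degrees=True)
def final(az,roll,elev=45,dist=.1,bowl=BOWL):
    a=np.radians(az);e=np.radians(elev)
    d=np.array([np.cos(a)*np.cos(e),np.sin(a)*np.cos(e),-np.sin(e)]) # jet dir
    zb=-d; up=np.array([0,0,1.])-zb*zb[2]; up/=np.linalg.norm(up)
    side=np.cross(zb,up); r=np.radians(roll)
    h=up*np.cos(r)+side*np.sin(r) # handle dir
    xb=-h; Rb=np.column_stack([xb,np.cross(zb,xb),zb]); return Rb,bowl-d*dist
E
python3 - <<'E'
from h import *
st=env.read_state(); print(st["tool_rot"],Rn.from_euler('xyz',st["tool_rot"],degrees=True).as_matrix().round(2).tolist(),st["position"],st["clock"])
Rb=Rn.from_euler('z',YAW,degrees=True).as_matrix()
for s in(1,-1):
    for h in (.1,0,-.15):
        p,o=tool(Rb,np.array([*BAR,.018-h]),s); q=env.inverse_kinematics(p,o); print(s,h,p.round(3),None if q is None else np.round(q,1))
    for az in range(-60,121,20):
        for roll in (0,45,90,135,180,-135,-90,-45):
            p,o=tool(*final(az,roll),s); q=env.inverse_kinematics(p,o)
            if q is not None: print("  ",s,az,roll,p.round(3),np.round(q,0).tolist())
E
```

```text
[-9.00019683e+01 -1.09719626e-03  1.63174662e+01] [[0.96, 0.0, -0.28], [0.28, -0.0, 0.96], [0.0, -1.0, -0.0]] [ 0.17561344 -0.59980414  0.22256096] 1.9
1 0.1 [ 0.514 -0.191  0.053] [ -3.4  25.3 -22.4  -0.  -42.3 -63. ]
1 0 [ 0.514 -0.191  0.153] [ -3.4  18.2 -16.1  -0.  -55.7 -63. ]
1 -0.15 [ 0.514 -0.191  0.303] [ -3.4  11.9  -2.4   0.  -75.7 -63. ]
   1 -60 0 [0.488 0.367 0.285] [67.0, 27.0, -7.0, 34.0, -88.0, -48.0]
   1 -60 45 [0.513 0.393 0.275] [66.0, 31.0, -2.0, 35.0, -88.0, -2.0]
   1 -60 90 [0.513 0.42  0.251] [67.0, 34.0, 0.0, 35.0, -88.0, 42.0]
   1 -60 135 [0.489 0.434 0.227] [69.0, 35.0, -1.0, 33.0, -87.0, 84.0]
   1 -60 180 [0.454 0.426 0.217] [72.0, 33.0, -6.0, 32.0, -86.0, 126.0]
   1 -60 -135 [0.43  0.4   0.227] [73.0, 30.0, -10.0, 31.0, -85.0, 169.0]
   1 -60 -90 [0.43  0.372 0.251] [72.0, 26.0, -13.0, 32.0, -86.0, -145.0]
   1 -60 -45 [0.454 0.359 0.275] [70.0, 25.0, -11.0, 33.0, -87.0, -97.0]
   1 -40 0 [0.453 0.337 0.285] [71.0, 16.0, -26.0, 44.0, -73.0, -44.0]
   1 -40 45 [0.467 0.37  0.275] [71.0, 20.0, -22.0, 44.0, -73.0, 2.0]
   1 -40 90 [0.458 0.396 0.251] [
[... 7643 characters left out ...]
-0.0, 29.0, 18.0, -44.0, -90.0, -75.0]
   -1 100 -45 [0.613 0.118 0.275] [2.0, 26.0, 17.0, -44.0, -89.0, -33.0]
   -1 120 0 [0.621 0.138 0.285] [6.0, 33.0, 29.0, -42.0, -104.0, 20.0]
   -1 120 45 [0.596 0.112 0.275] [4.0, 31.0, 24.0, -41.0, -103.0, 69.0]
   -1 120 90 [0.596 0.085 0.251] [2.0, 32.0, 23.0, -40.0, -102.0, 117.0]
   -1 120 135 [0.62  0.071 0.227] [1.0, 36.0, 25.0, -39.0, -102.0, 164.0]
   -1 120 180 [0.655 0.079 0.217] [1.0, 39.0, 31.0, -40.0, -103.0, -153.0]
   -1 120 -135 [0.679 0.105 0.227] [3.0, 41.0, 36.0, -41.0, -105.0, -111.0]
   -1 120 -90 [0.679 0.133 0.251] [5.0, 40.0, 38.0, -42.0, -106.0, -70.0]
   -1 120 -45 [0.655 0.146 0.275] [6.0, 37.0, 35.0, -42.0, -105.0, -26.0]
```

```bash
python3 - <<'E'
from h import *
s=1
Rb=Rn.from_euler('z',YAW,degrees=True).as_matrix()
p,o=tool(Rb,np.array([*BAR,.018]),s)
env.move_straight([.176,-.6,.34],rate=.25)
env.goto(p+[0,0,.18],o)
st=env.read_state(); print(st["position"],p,st["clock"])
print(env.move_straight(p+[0,0,.06],rate=.2,force_limit=15))
for n in("scene","top"):
    f=env.grab_frame(n); im=f["image"]; c=im[100:300,100:300] if n=="scene" else im[150:310,260:420]
    cv2.imwrite(f"pics/{n}_pre.png",cv2.resize(c,(600,600),interpolation=cv2.INTER_CUBIC))
    print(n,proj(f,p+[0,0,.06]),env.read_state()["clock"])
E
```

```text
[ 0.51428104 -0.19161604  0.33295812] [ 0.51449424 -0.19087012  0.153     ] 4.4333
False
scene [[191.47075677 208.3192135 ]] 5.2333
top [[342.36697323 226.87155795]] 5.2833
```

View pics/scene_pre.png

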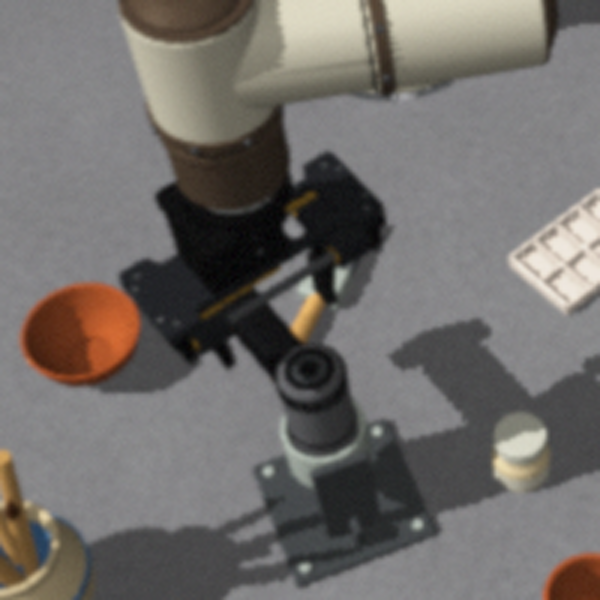

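View pics/top_pre.png

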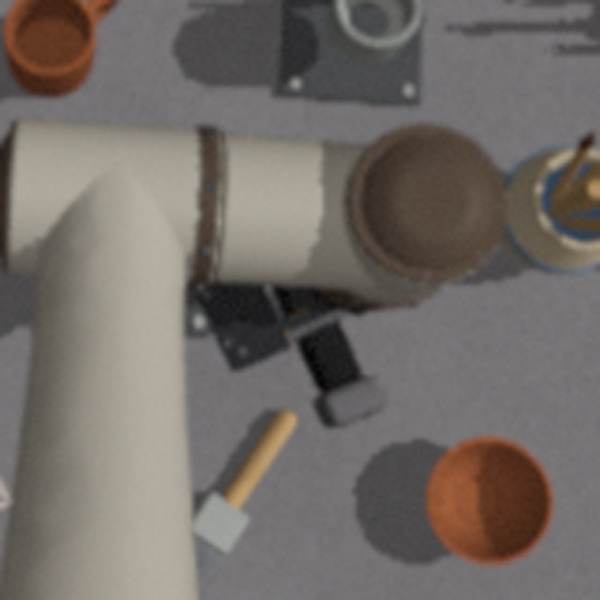

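```bash
python3 - <<'E'
from h import *
s=1
Rb=Rn.from_euler('z',YAW,degrees=True).as_matrix()
p,o=tool(Rb,np.array([*BAR,.018]),s)
hit=env.move_straight(p,rate=.12,force_limit=12)
st=env.read_state(); print(hit,st["position"]-p,st["force"])
if not hit:
    env.gripper_to(0.0,60)
    st=env.read_state(); print("op",st["opening"],st["opening"]*87,st["force"],st["wrist_torque"],st["clock"])
    if st["opening"]>.3:
        print(env.move_straight(p+[0,0,.13],rate=.12,force_limit=40))
        st=env.read_state(); print(st["opening"]*87,st["force"],st["wrist_torque"],st["position"],st["clock"])
for n in("scene","top"):
    f=env.grab_frame(n); im=f["image"]; c=im[100:300,100:300] if n=="scene" else im[150:310,260:420]
    cv2.imwrite(f"pics/{n}_lift.png",cv2.resize(c,(600,600),interpolation=cv2.INTER_CUBIC))
E
```

```text
False [ 0.00074226 -0.00015762  0.00087494] [-0.54158051 -0.2535945   0.1147102 ]
op 0.3839071841097462 33.39992501754792 [ 0.35719322 -0.27120574  0.24537679] [-0.06240263  0.005477    0.03304765] 6.8583
False
33.699510493372166 [ 0.02639618  0.55411435 -4.82978886] [-0.06136462  0.10942115  0.03797683] [ 0.51394487 -0.19067153  0.2818885 ] 8.0917
```

View pics/scene_lift.png

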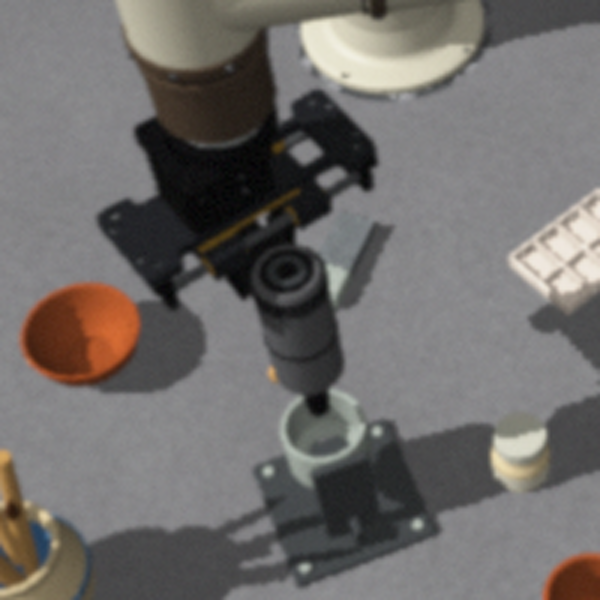

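```bash
python3 - <<'E'
from h import *
s=1
f=env.grab_frame("scene")
print("rear exp",proj(f,[*BAR,.3359]), "tip exp",proj(f,[*BAR,.147]),"obs rear",287/3+99.8,268/3+99.8)
p=env.read_state()["position"]
env.move_straight(p+[0,0,.05],rate=.15)
pf,of=tool(*final(90,90,dist=.2),s)
try: print(env.move_straight(pf,of,rate=.12,force_limit=40)); 
except env.Unreachable as e: print("unr",e)
st=env.read_state(); print(st["position"],pf,st["opening"]*87,st["force"],st["wrist_torque"],st["joint_positions"],st["clock"])
for n in("scene","top"):
    f=env.grab_frame(n); im=f["image"]
    cv2.imwrite(f"pics/{n}_pf.png",im)
E
```

```text
rear exp [[195.1996243  190.29400902]] tip exp [[206.4042073 235.8747209]] obs rear 195.46666666666667 189.13333333333333
False
[0.50666657 0.01542662 0.32207332] [0.5065     0.01561923 0.32188077] 33.75364517167468 [ 1.20257112 -0.07738906 -3.62305626] [-2.30403919  0.13129689 -0.07627399] [ -9.51713367  13.46426713   5.17246061 -44.18518143 -90.76084047
 -77.39829008] 10.5917
```

View pics/scene_pf.png

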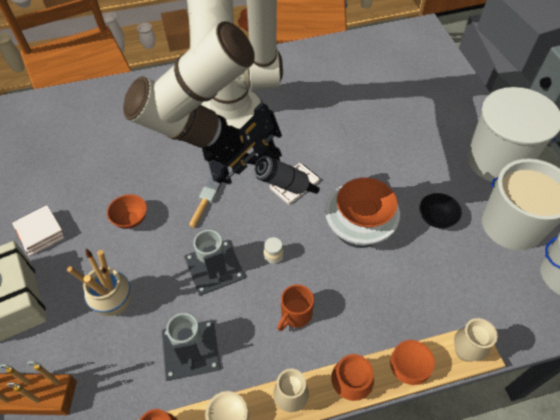

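View pics/top_pf.png

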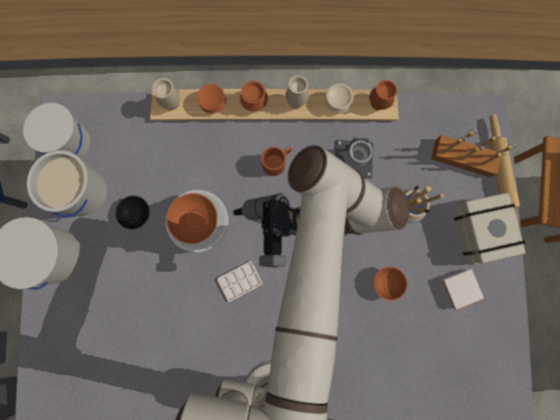

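```bash
cat >> h.py <<'E'
def blow(st,s=1):
    Rt=Rn.from_euler('xyz',st["tool_rot"],degrees=True).as_matrix(); Rb=Rt@C(s).T
    return Rb, np.array(st["position"])-Rt[:,1]*.019-Rb@[GX,0,GZ]
def overlay(tag,box,sc=6):
    st=env.read_state(); Rb,nz=blow(st)
    for n in("scene","top"):
        f=env.grab_frame(n); pts=[nz+Rb@v for v in([0,0,0],[0,0,.058],[0,0,.188],[-.138,0,.15])]+[BOWL]
        q=proj(f,pts); x0,x1,y0,y1=box[n]
        im=cv2.resize(f["image"][y0:y1,x0:x1],None,fx=sc,fy=sc,interpolation=cv2.INTER_CUBIC)
        cv2.imwrite(f"pics/{n}_{tag}_raw.png",im)
        for u in q:
            c=tuple(int(v) for v in (u-[x0,y0]+.5)*sc); cv2.drawMarker(im,c,(0,255,0),cv2.MARKER_CROSS,14,1)
        cv2.imwrite(f"pics/{n}_{tag}.png",im); print(n,q.round(1).tolist())
    print(st["clock"],nz.round(4),Rb[:,2].round(3))
E
python3 - <<'E'
from h import *
overlay("pfz",{"scene":(245,375,145,235),"top":(185,295,185,285)})
E
```

```text
scene [[316.9, 190.0], [301.0, 183.5], [261.4, 167.1], [258.3, 127.9], [364.8, 209.7]]
top [[234.9, 212.2], [248.6, 209.8], [283.6, 203.7], [272.8, 260.6], [194.5, 219.4]]
10.6917 [0.5546 0.1109 0.2266] [-0.    -0.707  0.707]
```

View pics/scene_pfz.png

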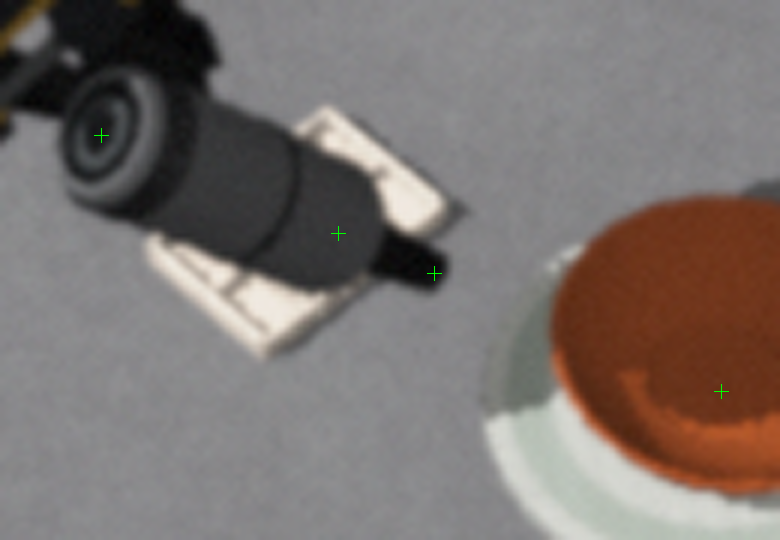

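View pics/top_pfz.png

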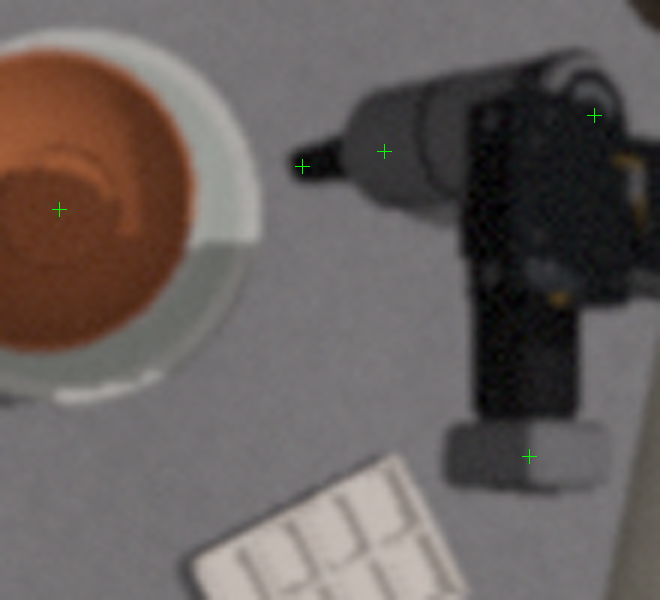

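```bash
python3 - <<'E'
from h import *
pf,of=tool(*final(90,90,dist=.1,bowl=np.array([.554,.2525,.085])),1)
print(env.move_straight(pf,of,rate=.08,force_limit=25))
env.dwell(.4)
st=env.read_state(); print(st["position"]-pf,st["force"],np.abs(st["qvel"]).max(),st["opening"]*87)
overlay("fin",{"scene":(275,405,145,235),"top":(155,265,185,285)})
E
```

```text
False
[ 2.54395843e-05 -7.86822700e-05  7.99002975e-05] [-0.15369104  1.01635609 -3.35549329] 0.14279374132890782 33.624032135958245
scene [[342.0, 200.2], [327.7, 194.3], [292.3, 179.7], [287.1, 141.6], [364.8, 209.7]]
top [[213.4, 216.2], [225.5, 214.1], [256.1, 208.7], [246.2, 261.8], [194.5, 219.4]]
12.5917 [0.5541 0.1817 0.1558] [-0.    -0.707  0.707]
```

View pics/scene_fin.png

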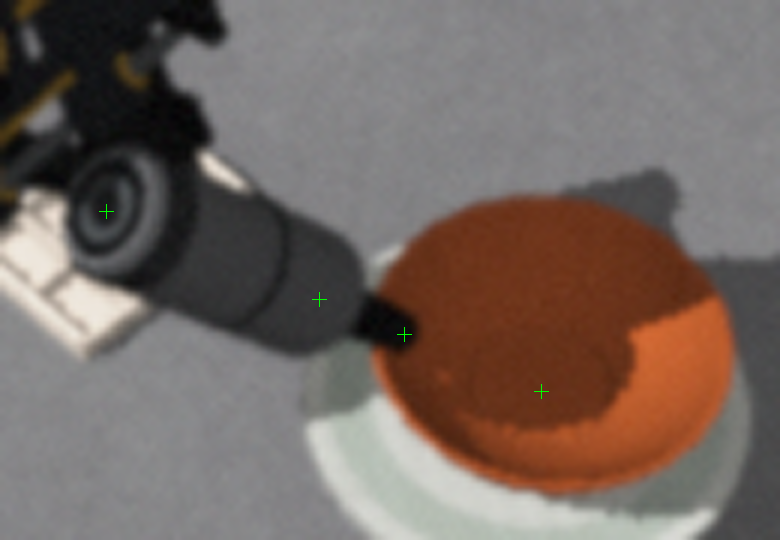

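View pics/top_fin.png

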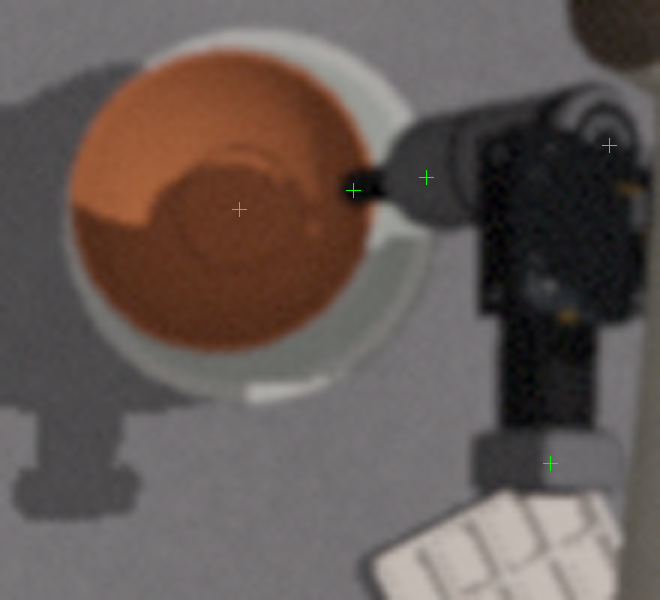

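```bash
python3 - <<'E'
from h import *
f=env.grab_frame("top"); st=env.read_state(); Rb,nz=blow(st)
x0,y0,x1,y1=205,190,270,235; sc=12
im=cv2.resize(f["image"][y0:y1,x0:x1],None,fx=sc,fy=sc,interpolation=cv2.INTER_CUBIC)
im=cv2.convertScaleAbs(im,alpha=1.8,beta=20)
a=np.linspace(0,2*np.pi,60)
for z,r in((0,.009),(.058,.013),(.058,.028),(.188,.028)):
    P=nz+np.stack([r*np.cos(a),r*np.sin(a),a*0+z],1)@Rb.T
    q=((proj(f,P)-[x0,y0]+.5)*sc).astype(np.int32); cv2.polylines(im,[q],True,(0,255,0),1)
cv2.imwrite("pics/top_ring.png",im)
f=env.grab_frame("scene")
x0,y0,x1,y1=280,165,350,215; sc=11
im=cv2.resize(f["image"][y0:y1,x0:x1],None,fx=sc,fy=sc,interpolation=cv2.INTER_CUBIC)
im=cv2.convertScaleAbs(im,alpha=1.8,beta=20)
for z,r in((0,.009),(.058,.013),(.058,.028),(.188,.028)):
    P=nz+np.stack([r*np.cos(a),r*np.sin(a),a*0+z],1)@Rb.T
    q=((proj(f,P)-[x0,y0]+.5)*sc).astype(np.int32); cv2.polylines(im,[q],True,(0,255,0),1)
cv2.imwrite("pics/scene_ring.png",im)
E
```

```text
(no output)
```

View pics/top_ring.png

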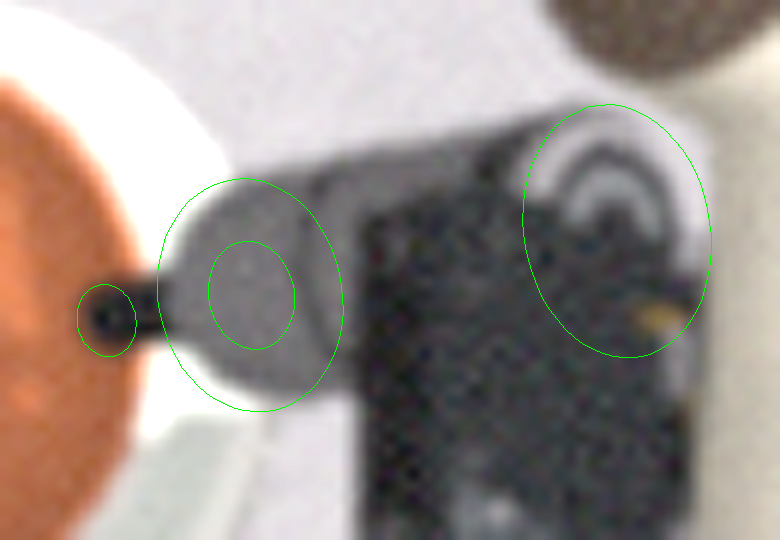

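View pics/scene_ring.png

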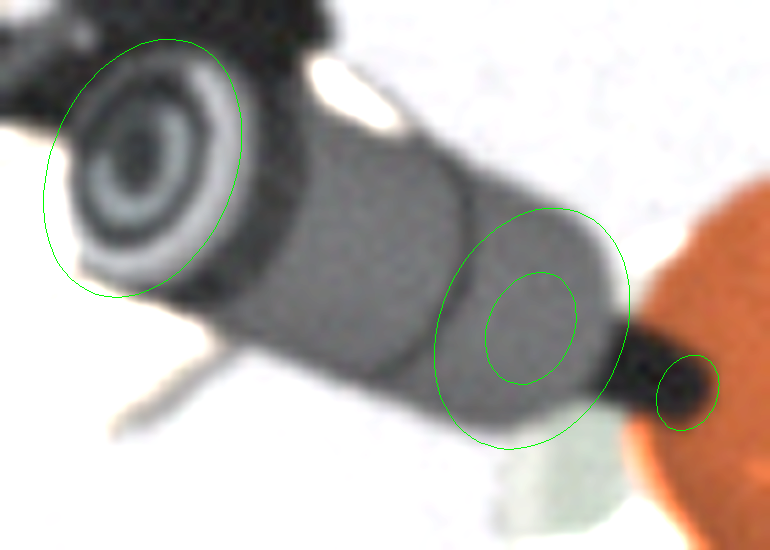

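```bash
python3 - <<'E'
from h import *
env.dwell(.5)
st=env.read_state(); print(st["qvel"].round(3),st["position"],st["opening"]*87,st["force"],st["clock"]); print(env.close_job())
E
```

```text
[0.133 0.012 0.058 0.078 0.097 0.019] [0.50600875 0.08634609 0.25116628] 33.613664219121105 [-0.24826168  0.46261441 -3.93820157] 13.2917
the job is handed in; nothing more can be done
None
```

I drew the blower straight up out of the left-hand holster and held it at 45°, nozzle about 10 cm from the middle of the bowl's floor. I then handed the job in at 13.3 s; no verdict came back.

**Last checks**
- **Aim:** In both camera views the barrel and nozzle outlines lay within about 1 pixel (roughly 2 mm) of where the arm's pose put them. That leaves an aim error of a few mm at the bowl floor. The two cameras also disagreed by up to 7 mm on where the floor's centre is, so I aimed at about x = 0.554, y = 0.2525.
- **Grip:** The fingers held steady at about 33.6 mm on the 34 mm handle, at 60 N. Force readings stayed near the blower's own weight, about 0.5 kg or less, and I saw no slipping.
- **Stillness:** A small residual joint speed of up to 0.13 degrees/s still showed at hand-in.
- **Contact:** In both views the blower touched only the gripper. The bowl's position looked unchanged; I saw nothing else moved, but did not measure the other objects again.

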